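Press a knife scale home in a locking clamp

ROBOT

A 6-joint arm with a two-finger parallel gripper is mounted at the origin on the work surface. World frame = base frame: x ahead of the robot, y to its left, z up, the work surface at z = 0. Lengths are in m, angles in degrees, forces in N, time in s.
With the tool pointing down it reaches from about 0.3 to 0.75 m from the base axis. Payload 8.5 kg.
Tool frame: the origin (TCP) lies at the very end of the fingers, on their centre line; the grasp point (between the pads) lies 19 mm behind it (env.tcp_to_grasp is the distance from the TCP to the grasp point, in m); z points along the fingers, y is the line along which they close (so a half turn about z gives the same grasp; the last joint's range is limited). The gripper opens to 85 mm and grips with 20 to 120 N. Pads are 22 mm wide; open, the fingers measure 114 mm over their backs; the gripper's body (76 mm by 85 mm) begins 54 mm behind the grasp point. The pads swing forward as they close: fully open they stand 13 mm farther back than shut.
Start: joints at [59.628, 21.807, 74.336, -0, 83.858, -12.336], TCP at [0.17, 0.523, 0.192] pointing down, gripper open.
Joint ranges: [-178.18, 178.18], [-50.72, 133.34], [12.68, 142.11], [-81.47, 261.47], [9.98, 163.14], [-165.26, 165.26]. Speed limits (degrees/s): [136.94, 136.94, 180, 180, 180, 180].

INTERFACE

Orientations are given as a 3x3 rotation matrix whose columns are the frame's x, y, z axes.
In Python, from rig import status, get_image, env gives the robot as it stands.
- The arm moves only by the shell command python3 -m handwheel 'ROWS' [FORCE]. ROWS is text: rows parted by semicolons, each of 7 numbers parted by spaces: the shift along the world's x, y, z in cm, then the turn, a rotation vector about the world's x, y, z in degrees, then the opening, from 0 (shut) to 1 (fully open). In form: dx dy dz wx wy wz gripper; .... A call has 1 to 8 rows; each row is the pose to reach, as a shift and turn from the pose commanded when the call began; what a row does not reach only later rows make up. A row lasts 1/12 s, in which the tool goes at most 41.7 mm and 7.16 degrees, less where a joint would pass 70% of its speed; a pose out of reach is approached as far as the arm can. A call with a gripper value outside its range is refused whole. The fingers move at their own pace and stop on an object; FORCE is the grip in N (left out, the last holds). Time passes only in rows, so rows that repeat a pose let the fingers close. It gives the time, the measured TCP pose, the force, the opening and the grip force at its end, in the units of the state.
- status.observe(): the state, without advancing time (a new reading comes with each control period).
- get_image(name): name is "scene" or "top" or "wrist"; returns a dict with "color" (400x640x3 uint8, red, green, blue), "vertical_fov" (degrees; the focal length in pixels is half the picture's height over the tangent of half this angle, whatever the lens; pixels are square), "cx", "cy" (the principal point, pixels), "xyz" and "orientation" of the camera in the world. Camera axes: x right, y down, z forward; pixel columns grow to the right and rows downward; lengths in m; the calibration is good to about 2 mm. A picture is of the moment at which its call begins. There is no depth.
- env.close_job(): hands the job in; it is judged then, once.
The state is a dict: "time_s": time; "q": joint angles; "qvel": joint speeds; "joint_efforts": joint torques, N m; "position": TCP position; "tool_rot": TCP orientation; "ft_force": force on the tool from outside, world axes, zero at the start; "wrist_torque": the same for the moment, N m; "grip_width": finger opening in m; "gripper_force": force on a finger pad.
Only numpy, scipy, OpenCV 4.12 (cv2) and the standard library are available. Lean on these libraries where they do the work, as an engineer would, in place of code of your own. Each camera call takes 0.05 s, during which the arm holds its last target. There are 200 camera calls.

TASK

Press the loose dark handle scale home on its pins with the locking clamp that is bolted to the bench: stand the dark-handled knife between the open jaws, on its spine and butt first against the rubber stop, so that the pads meet the middle of the handle, and squeeze the red handle over centre so that the clamp stays locked on its own. Then flick the brass release lever outwards to free the clamp, and stand the knife on its spine in the blue tray beside the finished one. Never pinch the loose scale in the fingers (the brass bolster is the place to hold the knife), do not drop the knife, and leave everything else where it is.

Things in the scene. Friction and masses are not known exactly. Their poses are not given: they have to be found in the camera images.
- clamp: Steel locking C-clamp (locking pliers), 280 mm long, on its side, bolted to the bench; its bars lie 7 to 26 mm above the bench. Origin on the bench under the jaw pivot, +x along the pliers to the jaws, +y to the fixed side. In its frame (mm): fixed handle y 5 to 25, back to a screw knob ending at x -140; base plate x -133 to 23, y 0 to 62, 11 high. Moving jaw and handle at -y.
- clamp_stop (a point): Foot of the face of the black rubber throat stop between the jaws, at clamp x = 24, y = 0 mm; axes as the clamp's; the stop is 22 mm wide and 26 mm high. A knife with its butt on it has its origin 43 mm ahead (+x). The stop is where the pads meet mid-handle. Without work between the pads the clamp does not lock: it springs open.
- fixed_pad: Round rubber pad of the fixed jaw, 24 mm across, 16 mm above the bench. Origin at the centre of its face, at clamp x = 68, y = 7.5 mm, axes as the clamp's. It is springy and gives about 1 mm when clamped (40 to 50 N on the knife). Jaw bars end at clamp x = 78 mm; beyond is bare bench.
- jaw_pad: Round rubber swivel pad of the moving jaw, 24 mm across. Origin at its swivel, 8 mm behind its face, 16 mm above the bench; +y is the way it presses. Open, its face is at about clamp y = -32 mm (fixed pad: +7.5): the gap for the knife. Closing pushes the knife over against the fixed pad, its centre plane to about clamp y = -3 mm.
- handle_push (a point): Mid outer face of the red grip of the moving handle, 16 mm above the bench, 26 mm from its end; the grip is 14 mm thick, 7 to 25 mm above the bench. Axes: +x along the handle to the jaws, +y the way to push to close. Locked, it is at clamp x = -134, y = -40 mm; open, about 60 mm farther out (-y). Closing takes up to 15 N here, then it snaps over centre to its stop.
- handle_angle (a joint): Angle of the moving handle against the jaw, rad: 0 = wide open (spring-held), about 0.75 = dead centre, about 0.795 = locked over centre against its stop (below 0.77 it is not locked).
- lever_tail (a point): Inner face (towards the fixed handle) of the brass release lever's tail, 18 mm from its end, 16 mm above the bench. The tail is 6 mm thick, 8 to 26 mm above the bench, and sticks out 36 mm behind the moving handle. -y is the way to push it to release. Locked: at clamp x = -178, y = -12 mm, free space on its +y side. 3 to 6 N over some 10 mm free the clamp; the handle then springs wide open.
- lever_angle (a joint): Angle of the release lever against the moving handle, rad: 0 = at rest (sprung back); pushed, it frees the locked clamp between 0.05 and 0.2; 0.35 = end of travel.
- knife: Knife blank to be pressed: 209 mm long, 30 mm high, about 0.33 kg, dark brown handle scales, standing on its spine. Origin at the underside on the centre plane under mid-handle, half-way between the two pins (52 mm apart); +x to the tip. Scales x -41 to 41 mm, brass bolster 41 to 75, blade (4 mm thick) 75 to 165, butt -43. Handle and bolster 24 mm thick (y) with the scale home.
- scale: The loose dark handle scale on the knife's +y side, 82 x 10 x 30 mm, at first standing 2 to 3.5 mm proud on its pins, so that the handle is up to 27.5 mm thick (y -12 to 15.5); 22 N push it home. Its origin is the knife's when it is home.
- scale_gap (a joint): How far the loose scale stands off the tang, m; 0 = home.
- bolster (a point): Middle of the knife's brass bolster, at knife x = 58 mm, 15 mm above the knife's underside; 34 mm long, 24 mm thick (y), 30 mm high: the place to grip. Axes as the knife's.
- knife_tip (a point): Tip end of the blade, at knife x = 165 mm, 8 mm above the knife's underside.
- knife_butt (a point): Butt end of the knife, at knife x = -43 mm, 15 mm above the knife's underside.
- tray: Shallow dark blue tray fixed to the bench, 270 x 130 x 14 mm outside, walls and floor 4 mm (inside 262 x 122 mm). Origin at the centre of its underside, +x along its length. Its -y half is free: a knife along it at y = -12 mm, middle over middle (a knife's middle is 61 mm ahead of its origin), fits well.
- knife_b: finished knife with black handle scales, 209 mm long, standing on its spine on the bench; leave it alone. Same shape and frame as knife.
- knife_c: finished knife with light brown handle scales, 209 mm long, standing in the tray along its +y long wall; leave it alone. Same shape and frame as knife; its centre plane lies about 42 mm to the +y side of the tray's centre.
- stone: grey whetstone in a black rubber holder, 210 x 75 x 40 mm, behind the clamp; leave alone. Origin at the centre of its underside.
- tape: roll of black tape lying flat, 58 mm across, 25 mm high, on the right beyond the knives; leave alone. Origin at the centre of its underside.
- cutter: orange utility knife lying flat, 160 x 30 x 25 mm, on the left; leave alone. Origin under the middle of its handle.
- wood_a: pale wood block, 130 x 42 x 24 mm, on the left; leave alone. Origin at the centre of its underside.
- wood_b: brown wood block, 125 x 40 x 22 mm, on the left; leave alone. Origin at the centre of its underside.
- bottle: clear bottle with a red cap, 66 mm across, 200 mm tall, standing behind the clamp; leave alone. Origin at the centre of its underside.
- pin_jar: small glass jar with a steel lid, 52 mm across, 58 mm tall, far left; leave alone. Origin at the centre of its underside.
Things that resemble listed ones, but are neither listed nor needed, are in the scene too. What is shaped like the knife_c but turquoise is not meant.

How it is judged (in metres and radians):
On the way, in this order (a step that is already met when the one before it is completed fails the run):
1. clamp locked by itself, fingers off; each pad grips the knife with over 25 N, within 15 mm of mid-handle; scale home within 0.8 mm; knife on its spine within 0.3 rad (angle between knife's own z axis and vertical below 0.3 rad and value of joint handle_angle above 0.77 rad and contact force between each of jaw_pad, fixed_pad and knife above 25 N and x of fixed_pad in the frame of knife between -0.015 and 0.015 m and value of joint scale_gap below 0.0008 m and contact force between the fingers and clamp below 0.5 N), for 0.2 s.
2. the release lever is pressed (over 0.08 rad) while the clamp is still shut (value of joint lever_angle above 0.08 rad and value of joint handle_angle above 0.4 rad).
At the end, for the whole second after the job is handed in: The knife stands on its spine (within 0.3 rad) at rest on the floor of the tray, tip and butt inside its walls, its loose scale home within 0.8 mm; the clamp is open (handle angle under 0.2 rad) and let go (x of knife_tip in the frame of tray between -0.131 and 0.131 m and y of knife_tip in the frame of tray between -0.061 and 0.061 m and x of knife_butt in the frame of tray between -0.131 and 0.131 m and y of knife_butt in the frame of tray between -0.061 and 0.061 m and height (world z) of knife below 0.01 m and angle between knife's own z axis and vertical below 0.3 rad and linear speed of knife below 0.02 m/s and value of joint scale_gap below 0.0008 m and value of joint handle_angle below 0.2 rad); the robot touches nothing.
It fails at once if the loose scale is pinched or pressed by the fingers (over 8 N) (contact force between the fingers and scale above 8 N).
It fails at once if the knife is dropped or thrown: free of the fingers and faster than 0.6 m/s (contact force between the fingers and knife below 0.01 N and linear speed of knife above 0.6 m/s).
It fails at once if something else is disturbed: a bystander moved over 20 mm or tipped over 0.4 rad (distance of any of knife_b, knife_c, stone, tape, cutter, wood_a, wood_b, bottle, pin_jar from where it was at the start of the episode above 0.02 m or angle between any of knife_b, knife_c, stone, tape, cutter, wood_a, wood_b, bottle, pin_jar's own z axis and vertical above 0.4 rad).
It also fails if it takes over 59 s, if anything falls off the work surface, if the arm or the gripper's body presses on something with over 40 N, if the wrist force passes 120 N, or if a joint passes its speed limit or range.

## Working session

There is one attempt and no reset: what is moved stays moved. The work goes in short steps, Python scripts to look and compute and a shell command to move; the robot and the scene stay as the last step left them, time stands still between calls to the robot, and variables do not carry over. Pictures are saved under pics/ and viewed, at most 10 in all, crops included, and the job is handed in when it is done.

```bash
mkdir -p pics; ls; cat > h.py <<'E'
import numpy as np, cv2
from rig import status, get_image, env
def cam(n,save=None):
    d=get_image(n)
    if save: cv2.imwrite('pics/'+save+'.png',cv2.cvtColor(d['color'],cv2.COLOR_RGB2BGR))
    return d
def ray(d,u,v,z):
    f=d['color'].shape[0]/2/np.tan(np.radians(d['vertical_fov'])/2)
    r=np.array(d['orientation'])@np.array([(u-d['cx'])/f,(v-d['cy'])/f,1.0])
    o=np.array(d['xyz']); return o+r*(z-o[2])/r[2]
def proj(d,p):
    f=d['color'].shape[0]/2/np.tan(np.radians(d['vertical_fov'])/2)
    c=np.array(d['orientation']).T@(np.array(p)-np.array(d['xyz']))
    return d['cx']+f*c[0]/c[2], d['cy']+f*c[1]/c[2]
E
python3 - <<'E'
from h import *
import pickle
for n in('top','scene'):
    d=cam(n,n+'0');pickle.dump(d,open(n+'0.pkl','wb'));print(n,d['vertical_fov'],d['cx'],d['cy'],d['xyz'],np.round(d['orientation'],3))
s=status.observe();print(s['tool_rot'],s['grip_width'],s['time_s'])
E
```

```text
pics
top 51.72993331601705 320.68585466786374 199.08268834327342 [ 0.35275854 -0.0191357   1.36285929] [[-0.002 -0.994  0.114]
 [-1.     0.002  0.006]
 [-0.006 -0.114 -0.993]]
scene 55.428417714676904 317.8633273898521 201.1236900188509 [1.33034642 0.53257269 0.70262363] [[-0.53   0.481 -0.699]
 [ 0.848  0.28  -0.45 ]
 [-0.021 -0.831 -0.556]]
[[-9.50855661e-01  3.09633770e-01 -6.63920611e-04]
 [ 3.09634355e-01  9.50855024e-01 -1.13575835e-03]
 [ 2.79623110e-04 -1.28551489e-03 -9.99999135e-01]] 0.0854053104030165 0.1
```

View pics/top0.png

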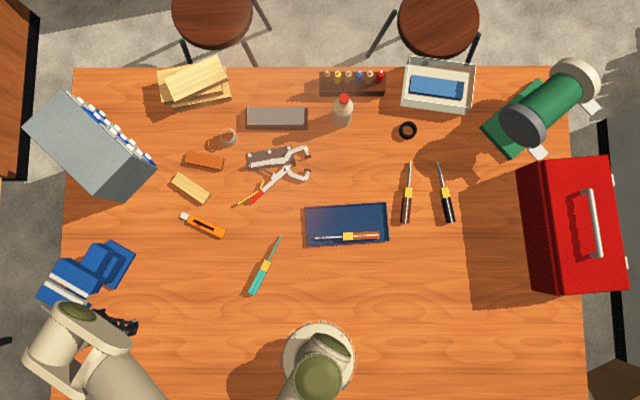

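View pics/scene0.png

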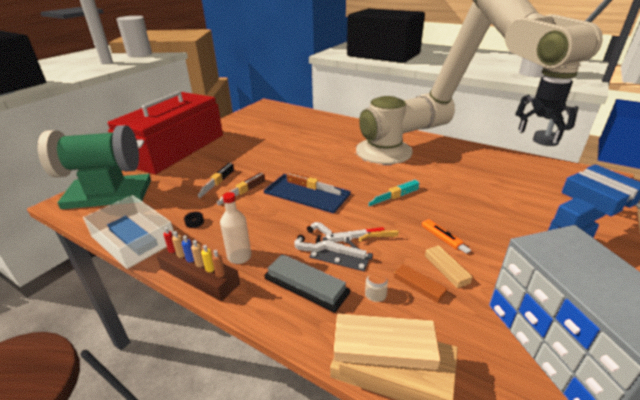

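The picture shows three dark or coloured candidates: knives at top px (407,192) and (445,192), plus a turquoise one at (265,265), which is excluded. The clamp is at about (275,170) with its jaws to the right, and the tray is at (346,224). Next I'll enlarge the two dark knives.

```bash
python3 - <<'E'
from h import *
a=cv2.imread('pics/top0.png');b=cv2.imread('pics/scene0.png')
A=cv2.resize(a[150:235,385:470],(480,480),interpolation=cv2.INTER_CUBIC);
C=cv2.resize(b[155:210,190:275],(300,194),interpolation=cv2.INTER_CUBIC)
o=np.zeros((480,790,3),np.uint8);o[:,:480]=A;o[:194,485:785]=C;cv2.imwrite('pics/crop1.png',o)
import pickle
d=pickle.load(open('top0.pkl','rb'))
for p in [(407,160),(407,192),(405,222),(437,163),(445,193),(450,220),(268,158),(305,150),(305,178),(240,205)]:print(p,ray(d,*p,0.02).round(3))
E
```

```text
(407, 160) [ 0.636 -0.296  0.02 ]
(407, 192) [ 0.529 -0.294  0.02 ]
(405, 222) [ 0.431 -0.285  0.02 ]
(437, 163) [ 0.626 -0.395  0.02 ]
(445, 193) [ 0.526 -0.418  0.02 ]
(450, 220) [ 0.437 -0.431  0.02 ]
(268, 158) [0.644 0.164 0.02 ]
(305, 150) [0.671 0.041 0.02 ]
(305, 178) [0.577 0.041 0.02 ]
(240, 205) [0.488 0.254 0.02 ]
```

View pics/crop1.png

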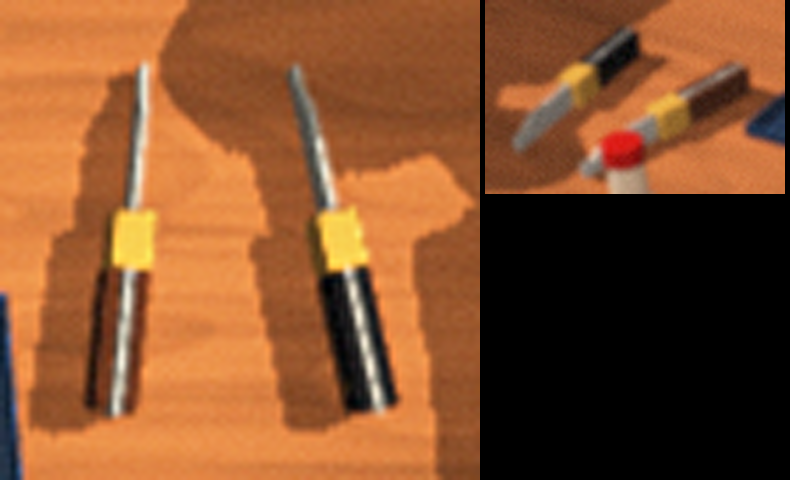

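Candidates: top px (407,192) and (445,192). In the crop the left knife has dark brown scales and the right one is black (knife_b). The left one is therefore the knife: tip away from the robot, loose scale on the image left (world +y). Now a closer look at the clamp with the wrist camera.

```bash
python3 -m handwheel '22 -20 8 0 0 15 1;22 -20 8 0 0 15 1;22 -20 8 0 0 15 1;22 -20 8 0 0 15 1;22 -20 8 0 0 15 1;22 -20 8 0 0 15 1;22 -20 8 0 0 15 1;22 -20 8 0 0 15 1'
python3 -m handwheel '19 -22 6 0 0 0 1;19 -22 6 0 0 0 1;19 -22 6 0 0 0 1;19 -22 6 0 0 0 1;19 -22 6 0 0 0 1;19 -22 6 0 0 0 1;19 -22 6 0 0 0 1;19 -22 6 0 0 0 1'
python3 - <<'E'
from h import *
import pickle
d=cam('wrist','w1');pickle.dump(d,open('w1.pkl','wb'));print(d['xyz'],d['orientation'],d['vertical_fov'],d['cx'],d['cy'])
E
```

```text
time_s: 0.77
position: [0.3928, 0.3204, 0.2724]
tool_rot: [[-0.998, 0.055, 0.001], [0.055, 0.998, -0.0], [-0.001, -0.0, -1.0]]
ft_force: [-0.1, 0.6, -0.2]
grip_width: 0.0853
gripper_force: 0.0
time_s: 1.43
position: [0.5836, 0.0979, 0.3309]
tool_rot: [[-0.998, 0.058, -0.0], [0.058, 0.998, -0.001], [0.0, -0.001, -1.0]]
ft_force: [0.5, -0.7, 0.1]
grip_width: 0.0852
gripper_force: 0.0
[0.50761068 0.10307078 0.51253449] [[ 5.78497453e-02  9.53336277e-01  2.96316300e-01]
 [ 9.98324960e-01 -5.49974654e-02 -1.79597469e-02]
 [-8.25032805e-04  2.96858926e-01 -9.54920990e-01]] 69.79232737449523 320.73246664879235 199.66373106560818
```

View pics/w1.png

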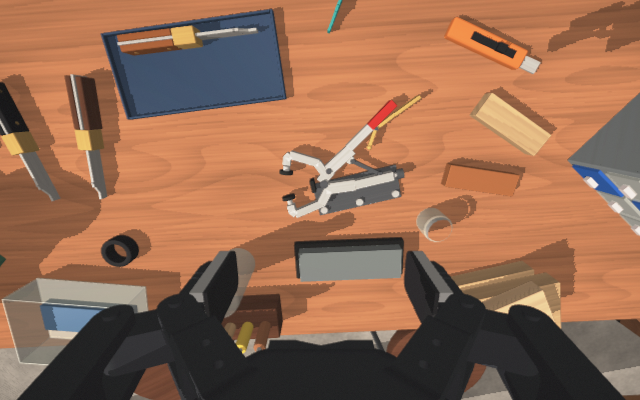

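The wrist view shows the clamp at about (345,175) and the tray at (195,65). The dark-brown knife is at (88,130) and knife_b at (28,140). I'll move closer over the clamp.

```bash
python3 -m handwheel '3 4 -17 0 0 0 1;3 4 -17 0 0 0 1;3 4 -17 0 0 0 1;3 4 -17 0 0 0 1;3 4 -17 0 0 0 1;3 4 -17 0 0 0 1;3 4 -17 0 0 0 1'
python3 - <<'E'
from h import *
import pickle
d=cam('wrist','w2');pickle.dump(d,open('w2.pkl','wb'))
cv2.imwrite('pics/w2b.png',cv2.resize(cv2.imread('pics/w2.png')[0:280,150:550],None,fx=2,fy=2,interpolation=cv2.INTER_CUBIC))
E
```

```text
time_s: 2.07
position: [0.6105, 0.1433, 0.1633]
tool_rot: [[-0.999, 0.052, 0.002], [0.052, 0.999, -0.0], [-0.002, 0.0, -1.0]]
ft_force: [0.2, 0.4, 0.2]
grip_width: 0.0855
gripper_force: 0.0
```

View pics/w2b.png

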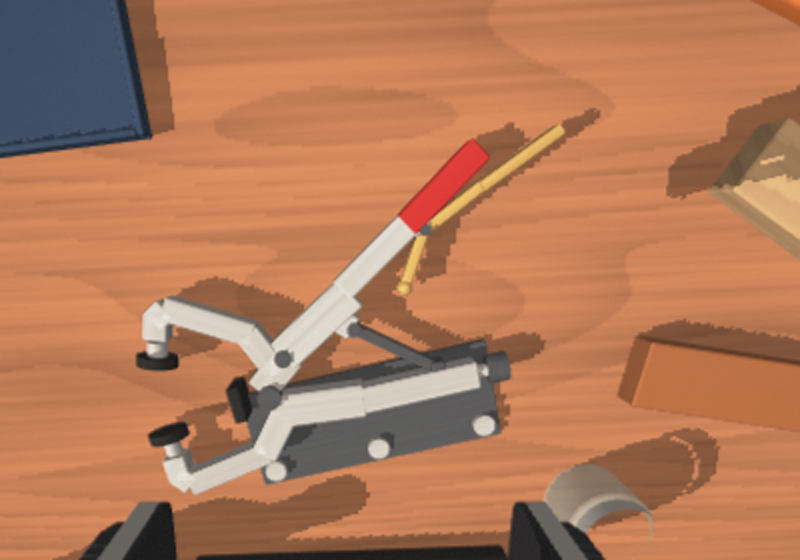

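```bash
cat >> h.py <<'E'
def fit(P,Q): # 2D rigid: Q=R P+t
    P=np.array(P,float);Q=np.array(Q,float);a=P-P.mean(0);b=Q-Q.mean(0)
    th=np.arctan2((a[:,0]*b[:,1]-a[:,1]*b[:,0]).sum(),(a*b).sum())
    R=np.array([[np.cos(th),-np.sin(th)],[np.sin(th),np.cos(th)]]);t=Q.mean(0)-R@P.mean(0)
    return th,R,t,np.linalg.norm((P@R.T+t)-Q,axis=1)
E
python3 - <<'E'
from h import *
import pickle
d=pickle.load(open('w2.pkl','rb'))
r=lambda u,v,z:ray(d,150+u/2,v/2,z)[:2]
P=[];Q=[]
for u,v,x,y,z in [(266,484,23,62,11),(500,432,-133,62,11),(487,343,-133,0,11),(510,365,-140,15,16)]:
    P.append((x/1e3,y/1e3));Q.append(r(u,v,z/1e3))
P.append((.068,.0075));Q.append(r(167,427,.028))
P.append((.024,0.));Q.append(r(231,400,.026))
th,R,t,e=fit(P,Q);print(np.degrees(th),t,e*1e3)
inv=lambda q:(R.T@(q-t)*1e3).round(1)
for n,u,v,z in [('pivot',269,398,.026),('fixpad',167,427,.028),('jawpad',157,368,.028),('stoptop',231,381,.026),('stopbot',234,420,.026),('gripend',473,140,.025),('gripend2',490,156,.025),('gripbase',400,216,.025),('gripbase2',420,234,.025),('levend',562,127,.026),('levkink',485,186,.026)]:
    q=r(u,v,z);print(n,q.round(4),inv(q))
for n,p in [('origin',(0,0)),('stop',(.024,0)),('bolster target',(.125,-.005)),('push locked',(-.134,-.04)),('lever locked',(-.178,-.012))]:
    print(n,(R@p+t).round(4))
# tray and knife from w1
E
```

```text
-80.78633154961194 [0.62735615 0.10195537] [2.24779988 4.18401933 3.51016906 1.21318461 3.55007732 0.37271076]
pivot [0.6308 0.1007] [1.8 3.2]
fixpad [0.6449 0.0395] [64.5  7.3]
jawpad [0.6091 0.0389] [ 59.3 -28.1]
stoptop [0.6194 0.0797] [ 20.7 -11.4]
stopbot [0.6433 0.0789] [25.3 12. ]
gripend [0.4986 0.2172] [-134.4 -108.6]
gripend2 [0.5067 0.2261] [-141.8  -99.2]
gripbase [0.5338 0.1791] [-91.1 -80. ]
gripbase2 [0.5435 0.1896] [-99.9 -68.7]
levend [0.495 0.262] [-179.1 -105. ]
levkink [0.5212 0.2236] [-137.1  -85.3]
origin [0.6274 0.102 ]
stop [0.6312 0.0783]
bolster target [ 0.6424 -0.0222]
push locked [0.5664 0.2278]
lever locked [0.587  0.2757]
```

```bash
python3 - <<'E'
from h import *
import pickle
d=pickle.load(open('w2.pkl','rb'))
hsv=cv2.cvtColor(d['color'],cv2.COLOR_RGB2HSV)
m=((hsv[...,1]<70)&(hsv[...,2]>50)&(hsv[...,2]<125)).astype(np.uint8)
m[:,:270]=0;m[255:]=0;m[:165]=0;m[:,405:]=0
n,l,s,c=cv2.connectedComponentsWithStats(m)
k=[i for i in range(1,n) if s[i,4]>60];print(s[k])
ys,xs=np.nonzero(np.isin(l,k))
q=np.array([ray(d,u,v,.011)[:2] for u,v in zip(xs,ys)])
b=cv2.minAreaRect((q*1e3).astype(np.float32));print(b,cv2.boxPoints(b))
# far long edge line: for each image column, lowest plate pixel
e=np.array([[u,ys[xs==u].max()] for u in range(290,395) if (xs==u).any()])
w=np.array([ray(d,u,v+.5,.011)[:2] for u,v in e]);
vx,vy,x0,y0=cv2.fitLine((w*1e3).astype(np.float32),cv2.DIST_HUBER,0,.01,.01).ravel()
print('edge dir deg',np.degrees(np.arctan2(vy,vx)),x0,y0)
B=d['color'];cv2.imwrite('pics/w2c.png',cv2.resize(cv2.cvtColor(B[130:260,205:405],cv2.COLOR_RGB2BGR),None,fx=4,fy=4,interpolation=cv2.INTER_CUBIC))
E
```

```text
[[ 270  165  135   75 3946]]
((636.9435424804688, 158.75717163085938), (84.13870239257812, 171.7069854736328), 10.332208633422852) [[580.15814 235.67314]
 [610.95465  66.75049]
 [693.72894  81.8412 ]
 [662.93243 250.76385]]
edge dir deg -79.60499 677.459 171.08618
```

View pics/w2c.png

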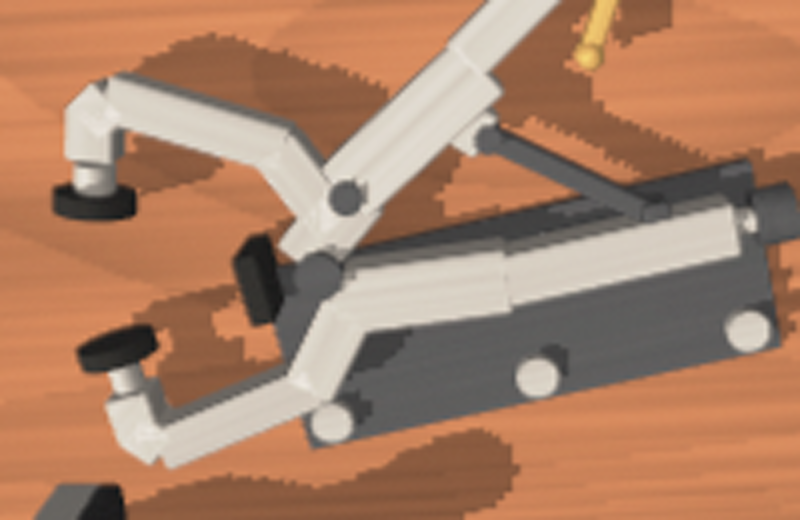

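```bash
python3 - <<'E'
from h import *
import pickle
d=pickle.load(open('w2.pkl','rb'))
r=lambda u,v,z:ray(d,205+u/4,130+v/4,z)[:2]
F=[('pivot',320,275,0,0,28),('cF',313,447,23,62,11),('cR',779,346,-133,62,11),('cRn',750,158,-133,0,11),('stopA',234,262,24,-11,26),('stopB',250,325,24,11,26),('padL',80,360,80,7.5,16),('padR',157,330,56,7.5,16),('knob',800,215,-140,15,16)]
P=[(f[3]/1e3,f[4]/1e3) for f in F];Q=[r(f[1],f[2],f[5]/1e3) for f in F]
th,R,t,e=fit(P,Q);print(np.degrees(th),t,(e*1e3).round(1))
for f,q in zip(F,Q):print(f[0],(R.T@(q-t)*1e3).round(1),f[3:5])
E
```

```text
-79.15062251735903 [0.63083307 0.10099293] [1.1 4.1 4.  2.5 1.6 1.3 3.7 1.3 3.6]
pivot [-0.7 -0.8] (0, 0)
cF [20.7 58.6] (23, 62)
cR [-129.5   60.1] (-133, 62)
cRn [-130.6   -0.7] (-133, 0)
stopA [ 22.8 -10. ] (24, -11)
stopB [24.   9.7] (24, 11)
padL [80.8 11.1] (80, 7.5)
padR [54.7  7.5] (56, 7.5)
knob [-141.1   18.5] (-140, 15)
```

Clamp fit: heading about -79.3°, pivot at (0.6305, 0.101), residuals up to 4 mm. The crop confirms the jaws are open, with the stop at (245,290). Next is the knife close-up.

```bash
python3 -m handwheel '-4 -22 4 0 0 0 1;-4 -22 4 0 0 0 1;-4 -22 4 0 0 0 1;-4 -22 4 0 0 0 1;-4 -22 4 0 0 0 1;-4 -22 4 0 0 0 1;-4 -22 4 0 0 0 1'
python3 -m handwheel '-4 -22 -4 0 0 0 1;-4 -22 -4 0 0 0 1;-4 -22 -4 0 0 0 1;-4 -22 -4 0 0 0 1;-4 -22 -4 0 0 0 1;-4 -22 -4 0 0 0 1;-4 -22 -4 0 0 0 1;-4 -22 -4 0 0 0 1'
python3 - <<'E'
from h import *
import pickle
d=cam('wrist','w3');pickle.dump(d,open('w3.pkl','wb'))
hsv=cv2.cvtColor(d['color'],cv2.COLOR_RGB2HSV)
m=cv2.inRange(hsv,(20,120,130),(32,255,255));n,l,s,c=cv2.connectedComponentsWithStats(m)
for i in range(1,n):
    if s[i,4]>80:print(s[i],c[i].round(1),ray(d,*c[i],.03).round(4))
E
```

```text
time_s: 2.7
position: [0.5705, -0.0816, 0.2056]
tool_rot: [[-0.998, 0.058, 0.006], [0.058, 0.998, -0.003], [-0.006, -0.003, -1.0]]
ft_force: [-0.3, -0.4, 0.5]
grip_width: 0.085
gripper_force: 0.0
time_s: 3.37
position: [0.5306, -0.2975, 0.1632]
tool_rot: [[-0.999, 0.054, 0.002], [0.054, 0.999, -0.001], [-0.002, -0.001, -1.0]]
ft_force: [0.3, 0.1, 0.4]
grip_width: 0.0852
gripper_force: 0.0
[504  13  36  29 804] [521.1  26.4] [ 0.3878 -0.0954  0.03  ]
[312 167  22  28 526] [322.3 180.6] [ 0.5303 -0.2951  0.03  ]
[204 172  26  29 500] [216.9 186. ] [ 0.5301 -0.4148  0.03  ]
```

View pics/w3.png

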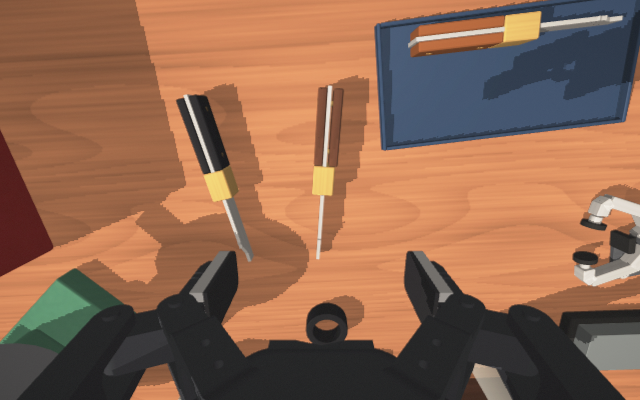

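Dark-brown knife: handle (328,125), bolster (322,181), tip (318,258). Tray corners are near (376,25), (385,150) and (628,120), and the free half is the side towards the clamp.

```bash
python3 - <<'E'
from h import *
import pickle
d=pickle.load(open('w3.pkl','rb'))
a=ray(d,331,87,.03);b=ray(d,322.5,168,.03);c=ray(d,322.3,180.6,.03);t=ray(d,318.5,258,.02)
for p,q in((a,c),(c,t),(a,t)):print(np.degrees(np.arctan2(*(q-p)[1::-1])),np.linalg.norm(q-p)*1e3)
print(a,t)
hsv=cv2.cvtColor(d['color'],cv2.COLOR_RGB2HSV)
for f,pts in(('w3',[(376,25),(385,150),(628,120)]),('w1',[(102,34),(272,10),(286,98),(128,118)])):
    D=pickle.load(open(f+'.pkl','rb'));Q=[ray(D,u,v,.014)[:2] for u,v in pts]
    print(f,np.round(Q,4),[np.linalg.norm(Q[i]-Q[i-1]).round(3) for i in range(len(Q))])
D=pickle.load(open('w1.pkl','rb'));hs=cv2.cvtColor(D['color'],cv2.COLOR_RGB2HSV)
m=cv2.inRange(hs,(100,90,30),(125,255,255));m[:,300:]=0;m[130:]=0
c=max(cv2.findContours(m,0,2)[0],key=cv2.contourArea)
h=cv2.convexHull(c).reshape(-1,2);q=np.array([ray(D,u,v,.014)[:2]*1e3 for u,v in h],np.float32)
print(cv2.minAreaRect(q),cv2.boxPoints(cv2.minAreaRect(q)))
E
```

```text
-8.162817306810414 98.77462891830038
-5.637826352053132 103.70922013693578
-6.872496585354018 202.19902580073665
[ 0.43248952 -0.28113987  0.03      ] [ 0.63299007 -0.30530545  0.02      ]
w3 [[ 0.3752 -0.2324]
 [ 0.502  -0.2217]
 [ 0.4833  0.0474]] [np.float64(0.3), np.float64(0.127), np.float64(0.27)]
w1 [[ 0.3754 -0.2281]
 [ 0.3586  0.0376]
 [ 0.4847  0.0469]
 [ 0.5009 -0.22  ]] [np.float64(0.126), np.float64(0.266), np.float64(0.126), np.float64(0.267)]
((430.1375427246094, -91.40191650390625), (127.6846923828125, 267.3498229980469), 3.704108476638794) [[ 357.79263   37.86928]
 [ 375.06448 -228.92204]
 [ 502.48245 -220.67311]
 [ 485.2106    46.11821]]
```

```bash
python3 -m handwheel '0 0.15 -4 0 0 -4 1;0 0.15 -8 0 0 -4 1;0 0.15 -12 0 0 -4 1;0 0.15 -14 0 0 -4 1;0 0.15 -15.7 0 0 -4 1;0 0.15 -15.7 0 0 -4 1;0 0.15 -15.7 0 0 -4 1' && python3 -m handwheel '0 0 0 0 0 0 0;0 0 0 0 0 0 0;0 0 0 0 0 0 0;0 0 0 0 0 0 0;0 0 0 0 0 0 0;0 0 0 0 0 0 0;0 0 0 0 0 0 0;0 0 0 0 0 0 0' 60
```

```text
time_s: 4.0
position: [0.5311, -0.2944, 0.0056]
tool_rot: [[-0.993, 0.121, 0.001], [0.121, 0.993, -0.0], [-0.001, -0.0, -1.0]]
ft_force: [0.1, -0.8, 0.6]
grip_width: 0.0851
gripper_force: 0.0
time_s: 4.67
position: [0.5302, -0.2956, 0.0046]
tool_rot: [[-0.992, 0.123, -0.0], [0.123, 0.992, 0.0], [0.0, 0.0, -1.0]]
ft_force: [-0.1, -0.9, 0.3]
grip_width: 0.0003
gripper_force: 0.0
```

The fingers shut on nothing, so I need to look.

```bash
python3 - <<'E'
from h import *
import pickle
d=cam('wrist');t=cam('top');s=cam('scene');pickle.dump((d,t,s),open('m.pkl','wb'))
o=np.zeros((600,800,3),np.uint8)
o[:350,:560]=cv2.resize(d['color'],(560,350))
o[350:590,:240]=cv2.resize(t['color'][150:240,380:470],(240,240));o[350:590,250:610]=cv2.resize(s['color'][130:230,170:320],(360,240))
cv2.imwrite('pics/m1.png',o[...,::-1])
print(status.observe()['grip_width'],status.observe()['gripper_force'])
E
```

```text
-3.1852080947308704e-05 0.0
```

View pics/m1.png

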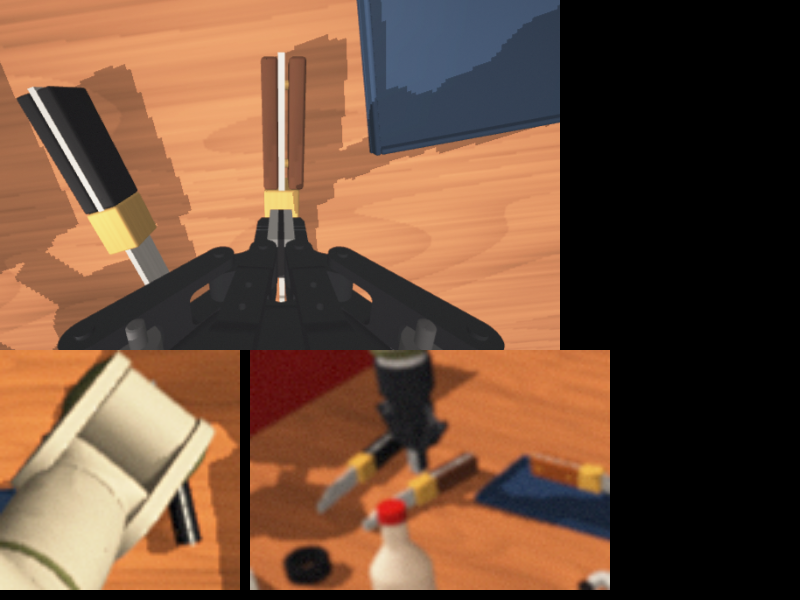

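```bash
python3 - <<'E'
from h import *
import pickle
d,t,s=pickle.load(open('m.pkl','rb'))
p=status.observe()['position'];print(p)
u,v=proj(d,p);print('tcp wrist view px(560)',u*.875,v*.875)
u,v=proj(s,p);print('tcp scene in m1',250+(u-170)*2.4,350+(v-130)*2.4)
for q in [(.5303,-.2951,.03)]:
    u,v=proj(d,q);print(u*.875,v*.875);u,v=proj(s,q);print(250+(u-170)*2.4,350+(v-130)*2.4)
hs=cv2.cvtColor(d['color'],cv2.COLOR_RGB2HSV);m=cv2.inRange(hs,(20,120,130),(32,255,255));n,l,st,c=cv2.connectedComponentsWithStats(m)
for i in range(1,n):
    if st[i,4]>80:print(st[i],c[i])
# raw rays for front handle/bolster boundary
for v in (60,217,250):print(v,ray(d,322,v,.03).round(4))
print(d['xyz'],p)
E
```

```text
[ 0.53025354 -0.29556513  0.00458739]
tcp wrist view px(560) 279.9259853222823 198.73332859378615
tcp scene in m1 422.38387931606974 495.082621666093
280.52207870500246 213.1299794622016
420.26493169347077 480.1325373312021
[302 219  37  29 735] [317.8707483  230.21496599]
[100 238  55  52 972] [133.47119342 268.90740741]
60 [ 0.4311 -0.2822  0.03  ]
217 [ 0.5135 -0.2922  0.03  ]
250 [ 0.5346 -0.2948  0.03  ]
[ 0.45469777 -0.28578464  0.18628595] [ 0.53025354 -0.29556513  0.00458739]
```

```bash
python3 - <<'E'
from h import *
import pickle
d,t,s=pickle.load(open('m.pkl','rb'))
I=d['color'].astype(int)
for c in (300,310,316,321,326,332,342):
    print(c,[(r,tuple(I[r,c])) for r in range(212,290,6)])
S=s['color'].astype(int)
print('scene')
for c in (236,239,241,244):
    print(c,[(r,tuple(S[r,c])) for r in range(160,194,3)])
R=np.array(status.observe()['tool_rot']);p=np.array(status.observe()['position'])
for h in (0,.01,.02,.03,.04,.06):
    q=p-h*R[:,2]; print(h,np.round(proj(d,q),1),np.round(proj(s,q),1))
E
```

```text
300 [(212, (np.int64(239), np.int64(168), np.int64(115))), (218, (np.int64(238), np.int64(164), np.int64(111))), (224, (np.int64(227), np.int64(151), np.int64(104))), (230, (np.int64(239), np.int64(167), np.int64(114))), (236, (np.int64(224), np.int64(147), np.int64(101))), (242, (np.int64(220), np.int64(145), np.int64(98))), (248, (np.int64(131), np.int64(90), np.int64(68))), (254, (np.int64(40), np.int64(41), np.int64(41))), (260, (np.int64(40), np.int64(41), np.int64(42))), (266, (np.int64(43), np.int64(43), np.int64(44))), (272, (np.int64(42), np.int64(42), np.int64(43))), (278, (np.int64(42), np.int64(42), np.int64(43))), (284, (np.int64(52), np.int64(52), np.int64(54)))]
310 [(212, (np.int64(136), np.int64(86), np.int64(63))), (218, (np.int64(225), np.int64(177), np.int64(101))), (224, (np.int64(245), np.int64(219), np.int64(126))), (230, (np.int64(245), np.int64(219), np.int64(126))), (236, (np.int64(245), np.int64(218), np.int64(126))), (242, (np.int64(123), np.int64(120), np.int64(115))), (248, (np.int64(123), np.int64(119), np.int64(115))), (254, (np.int64(123), np.int64(11
[... 5772 characters left out ...]
33), np.int64(30), np.int64(30))), (169, (np.int64(46), np.int64(34), np.int64(30))), (172, (np.int64(168), np.int64(91), np.int64(52))), (175, (np.int64(152), np.int64(82), np.int64(43))), (178, (np.int64(149), np.int64(82), np.int64(51))), (181, (np.int64(174), np.int64(121), np.int64(72))), (184, (np.int64(199), np.int64(144), np.int64(61))), (187, (np.int64(148), np.int64(102), np.int64(42))), (190, (np.int64(148), np.int64(103), np.int64(41))), (193, (np.int64(131), np.int64(78), np.int64(40)))]
0 [319.9 227.1] [241.8 190.5]
0.01 [319.9 233.1] [241.4 188. ]
0.02 [319.8 239.7] [241.1 185.5]
0.03 [319.8 247.1] [240.7 183. ]
0.04 [319.7 255.3] [240.3 180.5]
0.06 [319.6 275.3] [239.5 175.4]
```

```bash
python3 - <<'E'
from h import *
import pickle
d,t,s=pickle.load(open('m.pkl','rb'))
R=np.array(status.observe()['tool_rot']);p=np.array(status.observe()['position'])
for h in (.02,.03,.035,.04,.045,.05,.055):
    o=p-h*R[:,2]; near=o+.011*R[:,0]
    print(h,'wrist near edge row',proj(d,near)[1].round(1),'scene corners',[np.round(proj(s,o+a*R[:,0]+b*R[:,1]),1).tolist() for a in(-.011,.011) for b in(-.012,.012)])
S=cv2.cvtColor(s['color'],cv2.COLOR_RGB2HSV)
for r in range(164,190,2):print(r,['%3d/%3d'%(S[r,c,1],S[r,c,2]) for c in range(230,250,2)])
# open view w3: finger tip inner pad corner pixel width check
E
```

```text
0.02 wrist near edge row 223.1 scene corners [[236.3, 185.8], [241.0, 188.0], [241.2, 183.1], [245.8, 185.3]]
0.03 wrist near edge row 229.7 scene corners [[235.9, 183.3], [240.6, 185.5], [240.8, 180.6], [245.5, 182.8]]
0.035 wrist near edge row 233.3 scene corners [[235.7, 182.0], [240.4, 184.2], [240.6, 179.4], [245.3, 181.5]]
0.04 wrist near edge row 237.0 scene corners [[235.5, 180.8], [240.2, 182.9], [240.4, 178.1], [245.1, 180.3]]
0.045 wrist near edge row 241.1 scene corners [[235.3, 179.5], [240.0, 181.7], [240.2, 176.9], [244.9, 179.0]]
0.05 wrist near edge row 245.4 scene corners [[235.1, 178.2], [239.8, 180.4], [240.0, 175.6], [244.7, 177.8]]
0.055 wrist near edge row 250.0 scene corners [[234.8, 176.9], [239.6, 179.1], [239.8, 174.4], [244.5, 176.5]]
164 [' 16/ 32', ' 44/ 29', ' 29/ 35', '  8/ 32', ' 29/ 26', ' 73/ 28', ' 28/ 27', ' 14/ 37', ' 29/ 35', ' 32/ 40']
166 [' 20/ 38', '  8/ 32', ' 15/ 33', '  8/ 31', ' 33/ 31', ' 26/ 30', ' 15/ 33', ' 23/ 33', ' 57/ 27', '120/ 51']
168 [' 16/ 16', ' 35/ 29', ' 39/ 33', ' 14/ 37', ' 25/ 31', ' 27/ 28', ' 28/ 37', ' 51/ 35', '113
[... 467 characters left out ...]
'174/205']
178 ['180/122', '173/127', '177/161', '116/181', ' 33/139', ' 11/ 72', ' 46/ 33', '168/149', '177/199', '166/161']
180 ['181/127', '173/164', '183/205', '148/200', ' 80/160', ' 62/115', '132/137', '147/153', '116/143', ' 74/145']
182 ['174/173', '180/208', '175/211', '174/212', '165/213', '154/209', '170/236', '156/208', ' 85/172', ' 94/109']
184 ['172/221', '172/222', '173/221', '171/228', '170/236', '174/235', '179/233', '177/199', '170/156', '167/ 81']
186 ['172/217', '178/215', '173/221', '167/231', '170/235', '180/231', '179/188', '188/152', '182/143', '186/ 74']
188 ['168/212', '154/214', '119/204', ' 79/178', '132/185', '180/181', '186/145', '173/149', '191/144', '185/ 95']
```

Both views agree that the physical fingertips end about 45 mm short of the reported TCP (about z 0.05), so the fingers closed above the bolster. I'll confirm with a gentle touch on bare bench next to the knife.

```bash
python3 -m handwheel '3 5 0 0 0 0 0;3 5 0 0 0 0 0;3 5 -2 0 0 0 0;3 5 -3 0 0 0 0;3 5 -3 0 0 0 0;3 5 -3 0 0 0 0' && python3 -m handwheel '0 0 -0.3 0 0 0 0;0 0 -0.6 0 0 0 0;0 0 -0.6 0 0 0 0'  && python3 -m handwheel '0 0 -0.3 0 0 0 0;0 0 -0.3 0 0 0 0'
```

```text
time_s: 5.32
position: [0.5598, -0.2459, -0.0258]
tool_rot: [[-0.992, 0.123, -0.001], [0.123, 0.992, 0.001], [0.001, 0.001, -1.0]]
ft_force: [0.4, -0.5, 0.3]
grip_width: 0.0002
gripper_force: 0.0
time_s: 5.57
position: [0.56, -0.2459, -0.0315]
tool_rot: [[-0.992, 0.123, -0.0], [0.123, 0.992, 0.0], [0.0, 0.0, -1.0]]
ft_force: [0.0, 0.1, 0.4]
grip_width: 0.0001
gripper_force: 0.0
time_s: 5.73
position: [0.5601, -0.2456, -0.0347]
tool_rot: [[-0.992, 0.123, -0.0], [0.123, 0.992, 0.0], [0.0, 0.0, -1.0]]
ft_force: [0.8, -0.3, 0.7]
grip_width: -0.0001
gripper_force: 0.0
```

```bash
python3 -m handwheel '0 0 -0.3 0 0 0 0;0 0 -0.3 0 0 0 0' && python3 -m handwheel '0 0 -0.3 0 0 0 0;0 0 -0.3 0 0 0 0;0 0 -0.3 0 0 0 0'
```

```text
time_s: 5.9
position: [0.5601, -0.2454, -0.0378]
tool_rot: [[-0.992, 0.123, -0.0], [0.123, 0.992, 0.0], [0.0, 0.0, -1.0]]
ft_force: [-0.2, -0.1, -0.1]
grip_width: -0.0002
gripper_force: 0.0
time_s: 6.15
position: [0.5605, -0.2457, -0.0396]
tool_rot: [[-0.992, 0.122, 0.001], [0.122, 0.992, -0.001], [-0.001, -0.001, -1.0]]
ft_force: [-1.5, 1.1, 6.8]
grip_width: -0.0
gripper_force: 3.4
```

True tip height = reported z + 40 mm. Now the real grasp of the bolster.

```bash
python3 -m handwheel '0 0 4 0 0 0 1;-3 -5 5 0 0 0 1;-3 -5 5 0 0 0 1;-3 -5 5 0 0 0 1;-3 -5 5 0 0 0 1;-3 -5 5 0 0 0 1;-3 -5 5 0 0 0 1' && python3 -m handwheel '0 0 -2 0 0 0 1;0 0 -4.6 0 0 0 1;0 0 -4.6 0 0 0 1;0 0 -4.6 0 0 0 1' && python3 -m handwheel '0 0 0 0 0 0 0;0 0 0 0 0 0 0;0 0 0 0 0 0 0;0 0 0 0 0 0 0;0 0 0 0 0 0 0;0 0 0 0 0 0 0;0 0 0 0 0 0 0' 60
```

```text
time_s: 6.73
position: [0.5305, -0.2945, 0.0091]
tool_rot: [[-0.993, 0.122, -0.001], [0.122, 0.993, 0.001], [0.001, 0.001, -1.0]]
ft_force: [-0.6, -0.5, -0.7]
grip_width: 0.0835
gripper_force: 0.0
time_s: 7.07
position: [0.53, -0.2944, -0.0372]
tool_rot: [[-0.993, 0.122, -0.002], [0.121, 0.993, 0.002], [0.003, 0.002, -1.0]]
ft_force: [-0.5, -0.1, 1.1]
grip_width: 0.0853
gripper_force: 0.0
time_s: 7.65
position: [0.5306, -0.2958, -0.0356]
tool_rot: [[-0.992, 0.123, 0.001], [0.123, 0.992, -0.001], [-0.001, -0.001, -1.0]]
ft_force: [-1.0, 1.0, 5.0]
grip_width: 0.023
gripper_force: 60.5
```

Gripped at 23 mm. Before carrying, I'll check where the bottle and tape are.

```bash
python3 - <<'E'
from h import *
import pickle
d=pickle.load(open('top0.pkl','rb'));s=pickle.load(open('scene0.pkl','rb'))
def red(D,box):
    h=cv2.cvtColor(D['color'],cv2.COLOR_RGB2HSV);m=(((h[...,0]<6)|(h[...,0]>174))&(h[...,1]>170)&(h[...,2]>100)).astype(np.uint8)
    k=np.zeros_like(m);k[box[1]:box[3],box[0]:box[2]]=1;m*=k;y,x=np.nonzero(m);return x.mean(),y.mean(),len(x)
a=red(d,(325,85,365,115));b=red(s,(210,185,245,210));print(a,b)
print('bottle',ray(d,*a[:2],.195).round(3),ray(s,*b[:2],.195).round(3),'base from top px(343,122)',ray(d,343,124,0).round(3))
print('tape',ray(d,408,130,.025).round(3)); print('stone',[ray(d,*p,.04).round(3) for p in((247,107),(307,107),(247,128),(307,129))])
E
python3 -m handwheel '0 0 4 0 0 0 0;0 0 8 0 0 0 0;0 0 12 0 0 0 0;0 0 12 0 0 0 0;0 0 12 0 0 0 0'
```

```text
(np.float64(343.6265060240964), np.float64(97.37349397590361), 83) (np.float64(228.65714285714284), np.float64(197.0), 105)
bottle [ 0.786 -0.079  0.195] [ 0.788 -0.078  0.195] base from top px(343,122) [ 0.765 -0.087  0.   ]
tape [ 0.736 -0.301  0.025]
stone [array([0.812, 0.233, 0.04 ]), array([0.811, 0.034, 0.04 ]), array([0.741, 0.232, 0.04 ]), array([0.737, 0.034, 0.04 ])]
time_s: 8.07
position: [0.5308, -0.296, 0.0852]
tool_rot: [[-0.992, 0.122, 0.003], [0.122, 0.992, -0.002], [-0.003, -0.002, -1.0]]
ft_force: [-0.5, 0.2, -4.1]
grip_width: 0.0225
gripper_force: 60.3
```

```bash
python3 -m handwheel '4 12 0 0 0 -50 0;4 12 0 0 0 -50 0;4 12 0 0 0 -50 0;4 12 0 0 0 -50 0;4 12 0 0 0 -50 0;4 12 0 0 0 -50 0;4 12 0 0 0 -50 0;4 12 0 0 0 -50 0' && python3 -m handwheel '7.1 14.3 0 0 0 -22.3 0;7.1 14.3 0 0 0 -22.3 0;7.1 14.3 0 0 0 -22.3 0;7.1 14.3 0 0 0 -22.3 0;7.1 14.3 0 0 0 -22.3 0;7.1 14.3 0 0 0 -22.3 0;7.1 14.3 0 0 0 -22.3 0'
python3 - <<'E'
from h import *
import pickle
d=cam('wrist');pickle.dump(d,open('w5.pkl','wb'))
cv2.imwrite('pics/w5.png',d['color'][...,::-1])
s=status.observe();R=np.array(s['tool_rot']);print(s['position'],np.degrees(np.arctan2(-R[1,0],-R[0,0])))
E
```

```text
time_s: 8.73
position: [0.5692, -0.1749, 0.0812]
tool_rot: [[-0.54, 0.841, -0.004], [0.841, 0.54, 0.002], [0.004, -0.002, -1.0]]
ft_force: [-0.2, -0.5, -3.3]
grip_width: 0.023
gripper_force: 60.4
time_s: 9.32
position: [0.6405, -0.0325, 0.0821]
tool_rot: [[-0.188, 0.982, -0.003], [0.982, 0.188, 0.0], [0.001, -0.003, -1.0]]
ft_force: [0.6, -1.5, -2.9]
grip_width: 0.0233
gripper_force: 60.5
[ 0.64052794 -0.03324144  0.08247045] -79.27459880786547
```

View pics/w5.png

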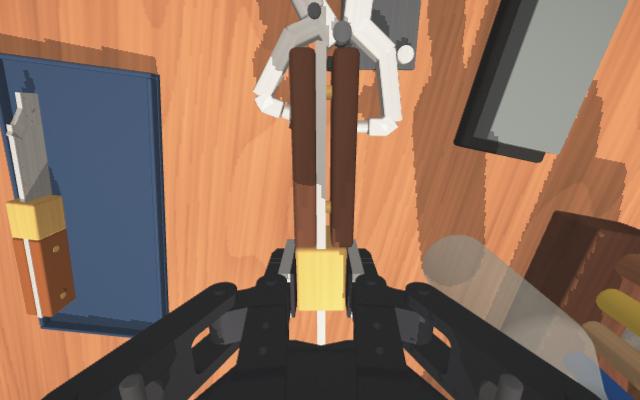

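The knife hangs straight, butt first over the open jaws, with the loose scale (344,150) on the fixed side. The pivot bolt is at about (342,32), the jaw ends at (262,105) and (388,130).

```bash
python3 - <<'E'
from h import *
import pickle
d=pickle.load(open('w5.pkl','rb'))
th=np.radians(-79.3);R=np.array([[np.cos(th),-np.sin(th)],[np.sin(th),np.cos(th)]]);t=np.array([.6305,.101])
W=lambda x,y,z:(*(R@(x/1e3,y/1e3)+t),z/1e3)
for n,a in [('pivot',(0,0,28)),('platecorner',(23,62,11)),('fixpad',(68,7.5,16)),('jaw',(64,-32,16))]:print(n,np.round(proj(d,W(*a)),1))
inv=lambda u,v,z:(R.T@(ray(d,u,v,z)[:2]-t)*1e3).round(1)
print('pivot meas',inv(342,32,.028),'bolt/plate corner (413,69)',inv(413,69,.011))
print('jaw end corner mov',inv(257,108,.026),'fix end',inv(388,136,.026))
print('knife butt centre',inv(320.5,48,.03+.082+.036),'bolster',inv(320.5,279,.148))
E
```

```text
pivot [342.1  29.1]
platecorner [416.8  67.2]
fixpad [348.1 124.9]
jaw [300.8 119.8]
pivot meas [ 1.9 -0.1] bolt/plate corner (413,69) [24.3 59. ]
jaw end corner mov [ 54.8 -65.8] fix end [76.2 39.3]
knife butt centre [ 35.  -15.2] bolster [131.1 -15. ]
```

```bash
python3 -m handwheel '0.1 0 -3 0 0 0 0;0.1 0 -6 0 0 0 0;0.1 0 -9 0 0 0 0;0.1 0 -10.5 0 0 0 0;0.1 0 -11 0 0 0 0;0.1 0 -11 0 0 0 0' && python3 -m handwheel '0 0 -0.3 0 0 0 0;0 0 -0.7 0 0 0 0;0 0 -0.7 0 0 0 0;0 0 -0.7 0 0 0 0'
```

```text
time_s: 9.87
position: [0.6414, -0.0336, -0.0276]
tool_rot: [[-0.184, 0.983, -0.003], [0.983, 0.184, 0.001], [0.001, -0.002, -1.0]]
ft_force: [0.0, -0.4, -2.4]
grip_width: 0.0228
gripper_force: 60.5
time_s: 10.2
position: [0.6425, -0.0327, -0.0327]
tool_rot: [[-0.185, 0.983, 0.001], [0.983, 0.185, -0.0], [-0.0, 0.001, -1.0]]
ft_force: [-0.6, -0.6, -3.5]
grip_width: 0.023
gripper_force: 60.5
```

```bash
python3 -m handwheel '0 0 -0.25 0 0 0 0;0 0 -0.25 0 0 0 0' && python3 -m handwheel '-0.05 0.25 0 0 0 0 0;-0.1 0.5 0 0 0 0 0;-0.1 0.5 0 0 0 0 0' && python3 -m handwheel '-0.04 0.2 0 0 0 0 0;-0.04 0.2 0 0 0 0 0'  && python3 -m handwheel '-0.04 0.2 0 0 0 0 0;-0.04 0.2 0 0 0 0 0'
```

```text
time_s: 10.37
position: [0.6426, -0.0326, -0.0356]
tool_rot: [[-0.185, 0.983, 0.001], [0.983, 0.185, -0.0], [-0.0, 0.001, -1.0]]
ft_force: [1.1, 0.2, -2.2]
grip_width: 0.0234
gripper_force: 60.6
time_s: 10.62
position: [0.6414, -0.027, -0.0356]
tool_rot: [[-0.185, 0.983, 0.0], [0.983, 0.185, 0.0], [-0.0, 0.0, -1.0]]
ft_force: [0.5, 0.6, -0.2]
grip_width: 0.0227
gripper_force: 60.8
time_s: 10.78
position: [0.641, -0.0253, -0.0356]
tool_rot: [[-0.185, 0.983, 0.001], [0.983, 0.185, -0.0], [-0.0, 0.001, -1.0]]
ft_force: [1.3, -0.2, 1.1]
grip_width: 0.023
gripper_force: 60.9
time_s: 10.95
position: [0.6407, -0.0235, -0.0356]
tool_rot: [[-0.185, 0.983, 0.001], [0.983, 0.185, -0.0], [-0.0, 0.001, -1.0]]
ft_force: [0.6, -1.0, 1.7]
grip_width: 0.0227
gripper_force: 61.0
```

```bash
python3 -m handwheel '-0.04 0.2 0 0 0 0 0;-0.04 0.2 0 0 0 0 0' && python3 -m handwheel '-0.02 0.1 0 0 0 0 0;-0.02 0.1 0 0 0 0 0'
```

```text
time_s: 11.12
position: [0.6406, -0.0231, -0.0356]
tool_rot: [[-0.185, 0.983, 0.001], [0.983, 0.185, -0.003], [-0.003, 0.001, -1.0]]
ft_force: [1.1, -8.3, 1.1]
grip_width: 0.0229
gripper_force: 60.9
time_s: 11.28
position: [0.6407, -0.0232, -0.0354]
tool_rot: [[-0.185, 0.983, 0.002], [0.983, 0.185, -0.004], [-0.004, 0.001, -1.0]]
ft_force: [0.7, -13.6, -0.4]
grip_width: 0.023
gripper_force: 61.0
```

```bash
python3 -m handwheel '0.05 -0.25 0 0 0 0 0;0.05 -0.25 0 0 0 0 0;0.05 -0.25 0 0 0 0 0.6;0.05 -0.25 0 0 0 0 0.6;0.05 -0.25 0 0 0 0 0.6;0.05 -0.25 0 0 0 0 0.6;0.05 -0.25 0 0 0 0 0.6' && python3 -m handwheel '0 0 3 0 0 0 0.6;0 0 6 0 0 0 0.6;0 0 9 0 0 0 0.6;0 0 12 0 0 0 0.6;0 0 12 0 0 0 0'
python3 - <<'E'
from h import *
import pickle
d=cam('wrist');pickle.dump(d,open('w6.pkl','wb'))
cv2.imwrite('pics/w6.png',d['color'][...,::-1])
th=np.radians(-79.3);R=np.array([[np.cos(th),-np.sin(th)],[np.sin(th),np.cos(th)]]);t=np.array([.6305,.101])
h=cv2.cvtColor(d['color'],cv2.COLOR_RGB2HSV);m=cv2.inRange(h,(20,120,130),(32,255,255));n,l,st,c=cv2.connectedComponentsWithStats(m)
for i in range(1,n):
    if st[i,4]>80:q=ray(d,*c[i],.03)[:2];print(st[i],c[i].round(1),(R.T@(q-t)*1e3).round(1))
for n,p in [('grip open',(-.134,-.1)),('grip lock',(-.134,-.04)),('lever lock',(-.178,-.012))]:print(n,(R@p+t).round(4))
E
```

```text
time_s: 11.87
position: [0.6403, -0.0228, -0.036]
tool_rot: [[-0.185, 0.983, -0.0], [0.983, 0.185, 0.0], [0.0, -0.0, -1.0]]
ft_force: [-0.0, 0.3, -0.3]
grip_width: 0.0514
gripper_force: 0.0
time_s: 12.28
position: [0.6431, -0.0234, 0.0906]
tool_rot: [[-0.185, 0.983, 0.01], [0.983, 0.185, -0.002], [-0.004, 0.01, -1.0]]
ft_force: [0.1, -0.3, 0.2]
grip_width: 0.0402
gripper_force: 0.0
[305 183  25  34 832] [317.2 199.3] [123.4 -13.3]
[ 11 212  30  34 791] [ 25.5 228.2] [ 149.9 -276.8]
[ 579  288   61   64 1349] [613.7 312.5] [245.5 289.4]
grip open [0.5074 0.2141]
grip lock [0.5663 0.2252]
lever lock [0.5857 0.2737]
```

The knife stands at the stop (bolster measured at clamp (123,-13) mm). Next I'll move to the red handle with fingers shut, turned so the finger sides push.

```bash
python3 -m handwheel '-6 9 0 0 0 50 0;-6 9 0 0 0 50 0;-6 9 0 0 0 50 0;-6 9 0 0 0 50 0;-6 9 0 0 0 50 0;-6 9 0 0 0 50 0;-6 9 0 0 0 50 0;-6 9 0 0 0 50 0' && python3 -m handwheel '-8.2 11.4 0 0 0 44 0;-8.2 11.4 0 0 0 44 0;-8.2 11.4 0 0 0 44 0;-8.2 11.4 0 0 0 44 0;-8.2 11.4 0 0 0 44 0;-8.2 11.4 0 0 0 44 0;-8.2 11.4 0 0 0 44 0;-8.2 11.4 0 0 0 44 0'
python3 - <<'E'
from h import *
import pickle
d=cam('wrist');pickle.dump(d,open('w7.pkl','wb'));cv2.imwrite('pics/w7.png',d['color'][...,::-1]);t=cam('top');pickle.dump(t,open('t7.pkl','wb'))
for D in(d,t):
    h=cv2.cvtColor(D['color'],cv2.COLOR_RGB2HSV);m=(((h[...,0]<6)|(h[...,0]>174))&(h[...,1]>170)&(h[...,2]>100)).astype(np.uint8)
    n,l,st,c=cv2.connectedComponentsWithStats(m)
    for i in range(1,n):
        if st[i,4]>25:
            b=cv2.minAreaRect(np.array([ray(D,u,v,.025)[:2]*1e3 for v,u in zip(*np.nonzero(l==i))],np.float32));print(st[i],b)
            print(cv2.boxPoints(b).round(1).tolist())
E
```

```text
time_s: 13.0
position: [0.5797, 0.0671, 0.0829]
tool_rot: [[-0.874, 0.486, -0.002], [0.486, 0.874, 0.0], [0.002, -0.001, -1.0]]
ft_force: [0.9, -0.3, -0.6]
grip_width: -0.0
gripper_force: 0.0
time_s: 13.67
position: [0.4981, 0.1809, 0.0836]
tool_rot: [[-0.969, -0.248, -0.001], [-0.248, 0.969, -0.0], [0.001, 0.0, -1.0]]
ft_force: [-0.2, -0.4, -0.3]
grip_width: 0.0003
gripper_force: 0.0
[ 309  205   57   35 1024] ((516.9989624023438, 200.43569946289062), (18.44171714782715, 52.75146484375), 43.19867706298828)
[[492.20001220703125, 213.39999389648438], [528.2999877929688, 174.89999389648438], [541.7999877929688, 187.5], [505.70001220703125, 226.0]]
[377  71   7  13  40] ((920.1739501953125, -211.55712890625), (20.260679244995117, 42.20355224609375), 88.92715454101562)
[[898.9000244140625, -221.3000030517578], [941.0999755859375, -222.10000610351562], [941.5, -201.8000030517578], [899.2999877929688, -201.0]]
[339  93  10  10  81] ((849.0286865234375, -87.85379791259766), (30.248815536499023, 31.299577713012695), 89.7679443359375)
[[833.2999877929688, -102.9000015258789], [864.5999755859375, -103.0], [864.7000122070312, -72.80000305175781], [833.4000244140625, -72.69999694824219]]
[ 543  155   87  140 8366] ((424.954345703125, -867.47705078125), (438.45361328125, 214.5947265625), 4.8793463706970215)
[[197.39999389648438, -779.2000122070312], [215.60000610351562, -993.0], [652.5, -955.7000122070312], [634.2999877929688, -741.9000244140625]]
[536 161  25 135 386] ((414.544677734375, -745.3140869140625), (434.3699645996094, 16.319372177124023), 4.845151424407959)
[[197.39999389648438, -755.5], [198.8000030517578, -771.7999877929688], [631.5999755859375, -735.0999755859375], [630.2999877929688, -718.7999877929688]]
```

```bash
python3 -m handwheel '-0.5 -0.4 -3 0 0 0 0;-0.5 -0.4 -6 0 0 0 0;-0.5 -0.4 -9 0 0 0 0;-0.5 -0.4 -11.4 0 0 0 0;-0.5 -0.4 -11.4 0 0 0 0;-0.5 -0.4 -11.4 0 0 0 0' && python3 -m handwheel '0.5 0.4 0 0 0 0 0;1 0.7 0 0 0 0 0;1.5 1.1 0 0 0 0 0;2 1.4 0 0 0 0 0;2.5 1.8 0 0 0 0 0;3 2.1 0 0 0 0 0;3 2.1 0 0 0 0 0'
```

```text
time_s: 14.27
position: [0.4931, 0.1767, -0.0303]
tool_rot: [[-0.968, -0.251, -0.002], [-0.251, 0.968, -0.0], [0.002, 0.0, -1.0]]
ft_force: [0.3, -0.5, 0.7]
grip_width: 0.0001
gripper_force: 0.0
time_s: 14.85
position: [0.5238, 0.1979, -0.0289]
tool_rot: [[-0.967, -0.253, -0.001], [-0.253, 0.967, -0.001], [0.001, -0.001, -1.0]]
ft_force: [-7.1, -7.6, 5.0]
grip_width: 0.0002
gripper_force: 4.5
```

```bash
python3 -m handwheel '0.5 0.4 0 0 0 0 0;1 0.8 0 0 0 0 0;1.5 1.1 0 0 0 0 0;2 1.4 0 0 0 0 0;2 1.4 0 0 0 0 0' && python3 -m handwheel '0.4 0.3 0 0 0 0 0;0.8 0.5 0 0 0 0 0;0.8 0.5 0 0 0 0 0'
```

```text
time_s: 15.27
position: [0.5425, 0.2109, -0.0297]
tool_rot: [[-0.967, -0.253, -0.004], [-0.253, 0.967, -0.003], [0.004, -0.002, -1.0]]
ft_force: [-7.9, -9.3, 0.7]
grip_width: 0.0002
gripper_force: 4.9
time_s: 15.52
position: [0.552, 0.2173, -0.0294]
tool_rot: [[-0.967, -0.253, 0.0], [-0.253, 0.967, -0.0], [-0.0, -0.0, -1.0]]
ft_force: [-1.8, -0.4, -0.9]
grip_width: 0.0001
gripper_force: 0.7
```

```bash
python3 -m handwheel '0.2 0.1 0 0 0 0 0;0.4 0.15 0 0 0 0 0;0.4 0.15 0 0 0 0 0' && python3 -m handwheel '0.2 0.05 0 0 0 0 0;0.4 0.1 0 0 0 0 0;0.4 0.1 0 0 0 0 0'
```

```text
time_s: 15.77
position: [0.5564, 0.2189, -0.0293]
tool_rot: [[-0.967, -0.253, 0.002], [-0.253, 0.967, 0.001], [-0.002, 0.0, -1.0]]
ft_force: [-0.2, -0.1, 0.0]
grip_width: 0.0002
gripper_force: 0.0
time_s: 16.02
position: [0.5585, 0.2194, -0.0298]
tool_rot: [[-0.967, -0.253, -0.002], [-0.253, 0.967, -0.0], [0.002, 0.0, -1.0]]
ft_force: [-5.3, -0.9, 4.0]
grip_width: 0.0003
gripper_force: 2.3
```

```bash
python3 -m handwheel '0.2 0 0 0 0 0 0;0.2 0 0 0 0 0 0' && python3 -m handwheel '-1 -0.2 0 0 0 0 0;-2 -0.5 0 0 0 0 0;-2 -0.5 4 0 0 0 0;-2 -0.5 8 0 0 0 0;-2 -0.5 11.4 0 0 0 0;-2 -0.5 11.4 0 0 0 0'
python3 - <<'E'
from h import *
import pickle
d=cam('wrist');pickle.dump(d,open('w8.pkl','wb'));cv2.imwrite('pics/w8.png',d['color'][...,::-1])
th=np.radians(-79.3);R=np.array([[np.cos(th),-np.sin(th)],[np.sin(th),np.cos(th)]]);t=np.array([.6305,.101])
inv=lambda q:(R.T@(np.array(q)-t)*1e3).round(1)
h=cv2.cvtColor(d['color'],cv2.COLOR_RGB2HSV);m=(((h[...,0]<6)|(h[...,0]>174))&(h[...,1]>170)&(h[...,2]>100)).astype(np.uint8)
y=cv2.inRange(h,(18,90,110),(32,255,255))
for nm,M in(('red',m),('yel',y)):
    n,l,st,c=cv2.connectedComponentsWithStats(M)
    for i in range(1,n):
        if st[i,4]>60:
            b=cv2.minAreaRect(np.array([ray(d,u,v,.025)[:2]*1e3 for v,u in zip(*np.nonzero(l==i))],np.float32));print(nm,st[i],[inv(p/1e3).tolist() for p in cv2.boxPoints(b)])
w=pickle.load(open('w2.pkl','rb'))
for p in((638,337),(618,400)):q=ray(w,150+p[0]/2,p[1]/2,.022)[:2];print('wood_b',q,inv(q))
E
```

```text
time_s: 16.18
position: [0.5588, 0.2195, -0.0299]
tool_rot: [[-0.967, -0.253, -0.006], [-0.253, 0.967, -0.001], [0.006, 0.001, -1.0]]
ft_force: [-11.3, -1.7, 7.9]
grip_width: 0.0002
gripper_force: 5.5
time_s: 16.68
position: [0.5449, 0.2152, 0.0912]
tool_rot: [[-0.967, -0.253, 0.013], [-0.253, 0.967, 0.002], [-0.013, -0.001, -1.0]]
ft_force: [1.6, 0.9, 0.2]
grip_width: -0.0001
gripper_force: 0.0
red [ 297  217   56   20 1054] [[-159.5, -46.3], [-107.8, -42.6], [-109.1, -23.4], [-160.9, -27.1]]
yel [499 194  59  73 465] [[-294.3, -80.5], [-289.2, -74.8], [-363.8, -8.5], [-368.8, -14.2]]
yel [ 28 227  44  32 869] [[103.3, -18.9], [148.2, -12.2], [143.5, 19.0], [98.7, 12.3]]
yel [269 237  29  16 174] [[-106.8, -26.3], [-80.1, -10.6], [-84.0, -3.8], [-110.8, -19.5]]
yel [334 239  53  17 396] [[-196.8, -19.7], [-144.7, -26.8], [-143.3, -16.1], [-195.4, -9.1]]
wood_b [0.60659197 0.31361261] [-213.4   16. ]
wood_b [0.6439158  0.30568521] [-198.6   51.2]
```

The handle is locked: red grip measured at clamp (-134,-35) mm, lever tail along x -196 to -145. Next is the lever's inner side.

```bash
python3 -m handwheel '6.6 6.1 0 0 0 -10 0;6.6 6.1 0 0 0 -10 0;6.6 6.1 0 0 0 -10 0;6.6 6.1 0 0 0 -10 0;6.6 6.1 0 0 0 -10 0' && python3 -m handwheel '0 0 -4 0 0 0 0;0 0 -8 0 0 0 0;0 0 -11.4 0 0 0 0;0 0 -11.4 0 0 0 0;0 0 -11.4 0 0 0 0' && python3 -m handwheel '-0.4 -0.1 0 0 0 0 0;-0.8 -0.2 0 0 0 0 0;-1.2 -0.2 0 0 0 0 0;-1.2 -0.2 0 0 0 0 0'
```

```text
time_s: 17.15
position: [0.6066, 0.2752, 0.0825]
tool_rot: [[-0.997, -0.082, -0.003], [-0.082, 0.997, -0.001], [0.003, -0.001, -1.0]]
ft_force: [-1.1, -0.5, 0.3]
grip_width: 0.0001
gripper_force: 0.0
time_s: 17.57
position: [0.6062, 0.2745, -0.0304]
tool_rot: [[-0.997, -0.081, -0.003], [-0.081, 0.997, -0.001], [0.003, -0.001, -1.0]]
ft_force: [0.1, 0.7, 0.7]
grip_width: -0.0001
gripper_force: 0.0
time_s: 17.9
position: [0.5957, 0.2736, -0.0278]
tool_rot: [[-0.997, -0.082, 0.003], [-0.082, 0.997, 0.001], [-0.003, 0.0, -1.0]]
ft_force: [1.9, -0.5, 1.2]
grip_width: -0.0002
gripper_force: 0.7
```

```bash
python3 -m handwheel '-0.3 -0.05 0 0 0 0 0;-0.6 -0.1 0 0 0 0 0;-0.6 -0.1 0 0 0 0 0' && python3 -m handwheel '-0.3 -0.05 0 0 0 0 0;-0.6 -0.1 0 0 0 0 0;-0.6 -0.1 0 0 0 0 0'
```

```text
time_s: 18.15
position: [0.589, 0.2725, -0.0295]
tool_rot: [[-0.997, -0.081, 0.0], [-0.081, 0.997, 0.0], [-0.0, 0.0, -1.0]]
ft_force: [1.6, 0.0, 0.5]
grip_width: 0.0003
gripper_force: 0.6
time_s: 18.4
position: [0.5822, 0.2713, -0.0303]
tool_rot: [[-0.997, -0.081, -0.002], [-0.081, 0.997, -0.0], [0.002, -0.0, -1.0]]
ft_force: [0.0, -0.2, -0.2]
grip_width: -0.0004
gripper_force: 0.0
```

```bash
python3 -m handwheel '0.5 0 3 0 0 0 0;0.5 0 7 0 0 0 0;0.5 0 11.4 0 0 0 0;0.5 0 11.4 0 0 0 0' && python3 -m handwheel '2 -12 0 0 0 -45 0;2 -12 0 0 0 -45 0;2 -12 0 0 0 -45 0;2 -12 0 0 0 -45 0;2 -12 0 0 0 -45 0;2 -12 0 0 0 -45 0;2 -12 0 0 0 -45 0;2 -12 0 0 0 -45 0' && python3 -m handwheel '3.5 -17.4 0 0 0 -39 0.6;3.5 -17.4 0 0 0 -39 0.6;3.5 -17.4 0 0 0 -39 0.6;3.5 -17.4 0 0 0 -39 0.6;3.5 -17.4 0 0 0 -39 0.6;3.5 -17.4 0 0 0 -39 0.6;3.5 -17.4 0 0 0 -39 0.6;3.5 -17.4 0 0 0 -39 0.6'
python3 - <<'E'
from h import *
import pickle
d=cam('wrist');T=cam('top');pickle.dump((d,T),open('w9.pkl','wb'))
o=np.zeros((500,800,3),np.uint8);o[:400,:640]=d['color'];o[100:420,640:800]=cv2.resize(T['color'][130:230,230:280],(160,320));cv2.imwrite('pics/w9.png',o[...,::-1])
th=np.radians(-79.3);R=np.array([[np.cos(th),-np.sin(th)],[np.sin(th),np.cos(th)]]);t=np.array([.6305,.101])
inv=lambda q:(R.T@(np.array(q)-t)*1e3).round(1)
h=cv2.cvtColor(d['color'],cv2.COLOR_RGB2HSV);m=cv2.inRange(h,(20,120,130),(32,255,255));n,l,st,c=cv2.connectedComponentsWithStats(m)
for i in range(1,n):
    if st[i,4]>80:
        b=cv2.minAreaRect(np.array([ray(d,u,v,.03)[:2]*1e3 for v,u in zip(*np.nonzero(l==i))],np.float32));print(st[i],inv(ray(d,*c[i],.03)[:2]),ray(d,*c[i],.03).round(4),[inv(p/1e3).tolist() for p in cv2.boxPoints(b)])
h=cv2.cvtColor(T['color'],cv2.COLOR_RGB2HSV);m=(((h[...,0]<6)|(h[...,0]>174))&(h[...,1]>150)&(h[...,2]>90)).astype(np.uint8);m[:,:220]=0;m[:,300:]=0;m[:150]=0;m[230:]=0
y,x=np.nonzero(m);print('red',len(x),inv(ray(T,x.mean(),y.mean(),.025)[:2]) if len(x) else '')
s=status.observe();print(s['position'],s['grip_width'])
E
```

```text
time_s: 18.73
position: [0.5915, 0.2724, 0.0921]
tool_rot: [[-0.997, -0.082, 0.012], [-0.081, 0.997, 0.003], [-0.012, 0.002, -1.0]]
ft_force: [0.5, 1.5, 0.3]
grip_width: 0.0003
gripper_force: 0.0
time_s: 19.4
position: [0.608, 0.1514, 0.0836]
tool_rot: [[-0.761, 0.648, -0.001], [0.648, 0.761, -0.0], [0.001, -0.001, -1.0]]
ft_force: [0.4, -0.4, 0.3]
grip_width: -0.0002
gripper_force: 0.0
time_s: 20.07
position: [0.6431, -0.0223, 0.0838]
tool_rot: [[-0.188, 0.982, -0.001], [0.982, 0.188, 0.0], [0.0, -0.001, -1.0]]
ft_force: [0.6, 0.5, 0.6]
grip_width: 0.0511
gripper_force: 0.0
[319 188  27  36 862] [125.1  -0.9] [ 0.6528 -0.0221  0.03  ] [[110.8, -13.1], [142.0, -10.4], [140.1, 11.3], [108.9, 8.5]]
[  6 214  31  35 795] [ 150.1 -277.2] [ 0.386  -0.0979  0.03  ] [[133.5, -285.8], [164.4, -290.4], [167.6, -268.5], [136.7, -264.0]]
[589 297  51  45 975] [238.9 281.5] [ 0.9515 -0.0815  0.03  ] [[225.0, 247.2], [270.4, 311.9], [255.3, 322.4], [210.0, 257.7]]
red 62 [-120.6  -94.6]
[ 0.64319023 -0.02176259  0.08401445] 0.05066527686244976
```

View pics/w9.png

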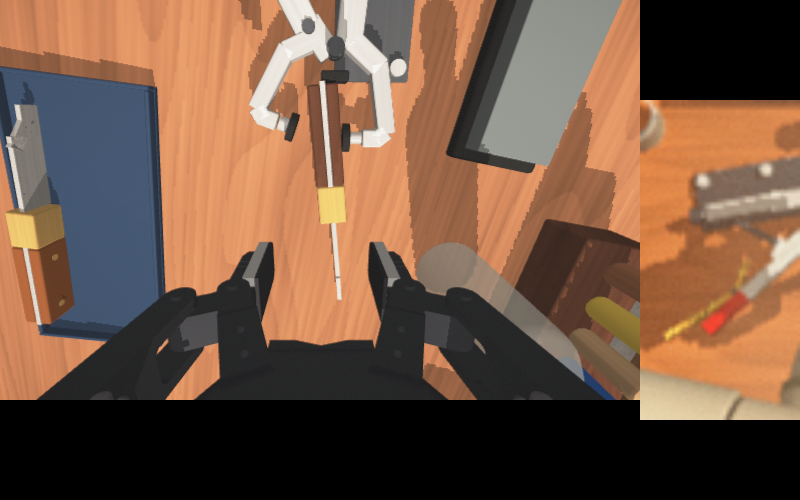

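The clamp is open and the scale is home. The knife stands on the bench with its bolster at (332,205), yawed slightly. I'll compute the heading.

```bash
python3 - <<'E'
from h import *
import pickle
d,T=pickle.load(open('w9.pkl','rb'))
a=ray(d,322.5,83,.03);b=ray(d,332.5,187,.03);c=ray(d,333,222,.03);t=ray(d,339.5,298,.022)
for p,q in((a,b),(a,t),(b,t)):print(np.degrees(np.arctan2(*(q-p)[1::-1])),np.linalg.norm(q-p))
u=cv2.cvtColor(d['color'],cv2.COLOR_RGB2HSV);m=cv2.inRange(u,(20,120,130),(32,255,255));m[:,:300]=0;m[:,360:]=0
for r in(192,205,217):
    x=np.nonzero(m[r])[0];print(r,x.min(),x.max(),ray(d,x.mean(),r,.03).round(4))
E
```

```text
-73.11128923813048 0.0824684729102077
-74.12553677960993 0.1990975472295915
-74.84354703079185 0.11676472950912412
192 319 343 [ 0.6497 -0.0107  0.03  ]
205 320 344 [ 0.6529 -0.022   0.03  ]
217 321 345 [ 0.6559 -0.0327  0.03  ]
```

```bash
python3 -m handwheel '0.97 0 0 0 0 5 0.7;0.97 0 -4 0 0 5 0.7;0.97 0 -8 0 0 5 0.7;0.97 0 -11 0 0 5 0.7;0.97 0 -12 0 0 5 0.7;0.97 0 -12 0 0 5 0.7;0.97 0 -12 0 0 5 0.7' && python3 -m handwheel '0 0 0 0 0 0 0;0 0 0 0 0 0 0;0 0 0 0 0 0 0;0 0 0 0 0 0 0;0 0 0 0 0 0 0;0 0 0 0 0 0 0;0 0 0 0 0 0 0' 60
```

```text
time_s: 20.75
position: [0.6539, -0.0223, -0.0347]
tool_rot: [[-0.271, 0.963, 0.001], [0.963, 0.271, -0.0], [-0.001, 0.001, -1.0]]
ft_force: [-1.1, -0.7, 1.7]
grip_width: 0.0599
gripper_force: 0.0
time_s: 21.33
position: [0.6537, -0.0228, -0.0339]
tool_rot: [[-0.27, 0.963, 0.002], [0.963, 0.27, -0.001], [-0.001, 0.002, -1.0]]
ft_force: [-1.6, -0.2, 7.4]
grip_width: 0.0233
gripper_force: 60.4
```

```bash
python3 -m handwheel '0 0 2 0 0 0 0;0 0 5 0 0 0 0;0 0 8.5 0 0 0 0;0 0 12 0 0 0 0;0 0 12 0 0 0 0;0 0 12 0 0 0 0' && python3 -m handwheel '-20.9 -6.5 0 0 0 -12 0;-20.9 -6.5 0 0 0 -12 0;-20.9 -6.5 0 0 0 -12 0;-20.9 -6.5 0 0 0 -12 0;-20.9 -6.5 0 0 0 -12 0;-20.9 -6.5 0 0 0 -12 0;-20.9 -6.5 0 0 0 -12 0;-20.9 -6.5 0 0 0 -12 0'
python3 - <<'E'
from h import *
import pickle
d=cam('wrist');pickle.dump(d,open('w10.pkl','wb'))
s=status.observe();R=np.array(s['tool_rot']);p=np.array(s['position']);print(p,np.degrees(np.arctan2(-R[1,0],-R[0,0])),s['grip_width'])
# blue tray edge lines near knife, in world
h=cv2.cvtColor(d['color'],cv2.COLOR_RGB2HSV);m=cv2.inRange(h,(100,90,30),(125,255,255))
c=max(cv2.findContours(m,0,2)[0],key=cv2.contourArea);H=cv2.convexHull(c).reshape(-1,2)
q=np.array([ray(d,u,v,.014)[:2]*1e3 for u,v in H],np.float32);b=cv2.minAreaRect(q);print(cv2.boundingRect(c),b,cv2.boxPoints(b).round(0).tolist())
m=cv2.inRange(h,(20,120,130),(32,255,255));n,l,st,cc=cv2.connectedComponentsWithStats(m)
for i in range(1,n):
    if st[i,4]>80:print(st[i],ray(d,*cc[i],.034).round(4),ray(d,*cc[i],.15).round(4))
E
```

```text
time_s: 21.83
position: [0.6539, -0.0227, 0.0866]
tool_rot: [[-0.27, 0.963, 0.005], [0.963, 0.27, -0.001], [-0.002, 0.004, -1.0]]
ft_force: [-0.6, -0.4, -4.2]
grip_width: 0.0231
gripper_force: 60.3
time_s: 22.5
position: [0.4438, -0.0876, 0.0837]
tool_rot: [[-0.063, 0.998, -0.001], [0.998, 0.063, 0.001], [0.001, -0.001, -1.0]]
ft_force: [0.1, 0.4, -1.9]
grip_width: 0.0227
gripper_force: 60.7
[ 0.44458455 -0.0875848   0.08376493] -86.35607518311386 0.022754448110640133
(221, 41, 93, 247) ((400.40283203125, -73.28813171386719), (72.2512435913086, 222.8816375732422), 3.6253468990325928) [[357.0, 36.0], [371.0, -187.0], [444.0, -182.0], [429.0, 40.0]]
[244 193  26  35 858] [ 0.3893 -0.0958  0.034 ] [ 0.4141 -0.0535  0.15  ]
[ 299  250   45   58 2260] [ 0.4464 -0.1603  0.034 ] [ 0.4427 -0.0857  0.15  ]
```

```bash
python3 -m handwheel '0 0 -3 0 0 0 0;0 0 -6 0 0 0 0;0 0 -9 0 0 0 0;0 0 -10.5 0 0 0 0;0 0 -10.8 0 0 0 0;0 0 -10.8 0 0 0 0' && python3 -m handwheel '0 0 -0.2 0 0 0 0;0 0 -0.3 0 0 0 0;0 0 -0.3 0 0 0 0' && python3 -m handwheel '0 0 -0.2 0 0 0 0;0 0 -0.2 0 0 0 0;0 0 -0.2 0 0 0 0'
```

```text
time_s: 23.05
position: [0.4445, -0.0871, -0.0248]
tool_rot: [[-0.065, 0.998, -0.002], [0.998, 0.065, 0.001], [0.001, -0.002, -1.0]]
ft_force: [0.7, 0.2, -2.5]
grip_width: 0.0229
gripper_force: 60.5
time_s: 23.3
position: [0.4448, -0.0877, -0.0262]
tool_rot: [[-0.064, 0.998, 0.002], [0.998, 0.064, -0.001], [-0.001, 0.002, -1.0]]
ft_force: [0.5, -0.1, -2.8]
grip_width: 0.023
gripper_force: 60.5
time_s: 23.55
position: [0.4442, -0.0876, -0.0286]
tool_rot: [[-0.064, 0.998, 0.0], [0.998, 0.064, -0.0], [-0.0, 0.0, -1.0]]
ft_force: [0.4, 0.5, -2.5]
grip_width: 0.0226
gripper_force: 60.5
```

```bash
python3 -m handwheel '0 0 -0.1 0 0 0 0;0 0 -0.1 0 0 0 0;0 0 -0.1 0 0 0 0' && python3 -m handwheel '0 0 -0.1 0 0 0 0;0 0 -0.1 0 0 0 0;0 0 -0.1 0 0 0 0'
```

```text
time_s: 23.8
position: [0.4441, -0.0876, -0.0299]
tool_rot: [[-0.064, 0.998, 0.0], [0.998, 0.064, -0.0], [-0.0, 0.0, -1.0]]
ft_force: [-0.1, 0.0, -3.1]
grip_width: 0.023
gripper_force: 60.5
time_s: 24.05
position: [0.4442, -0.0876, -0.0299]
tool_rot: [[-0.064, 0.998, 0.001], [0.998, 0.064, -0.0], [-0.001, 0.001, -1.0]]
ft_force: [-3.8, 1.8, 12.6]
grip_width: 0.023
gripper_force: 62.7
```

```bash
python3 -m handwheel '0 0 0.1 0 0 0 0;0 0 0.1 0 0 0 0.5;0 0 0.1 0 0 0 0.5;0 0 0.1 0 0 0 0.5;0 0 0.1 0 0 0 0.5;0 0 0.1 0 0 0 0.5;0 0 0.1 0 0 0 0.5' && python3 -m handwheel '0 0 1 0 0 0 0.5;0 0 3 0 0 0 0.5;0 0 6 0 0 0 0.5;0 0 9 0 0 0 0.5;0 0 12 0 0 0 0.5;0 0 12 0 0 0 0.5;0 0 12 0 0 0 0.5'
python3 - <<'E'
from h import *
d=cam('wrist');cv2.imwrite('pics/w11.png',d['color'][...,::-1])
th=np.radians(93.65);R=np.array([[np.cos(th),-np.sin(th)],[np.sin(th),np.cos(th)]]);t=np.array([.43,-.0913])
inv=lambda q:(R.T@(np.array(q)[:2]-t)*1e3).round(1)
h=cv2.cvtColor(d['color'],cv2.COLOR_RGB2HSV);m=cv2.inRange(h,(20,120,130),(32,255,255));n,l,st,cc=cv2.connectedComponentsWithStats(m)
for i in range(1,n):
    if st[i,4]>80:
        b=cv2.minAreaRect(np.array([ray(d,u,v,.034)[:2]*1e3 for v,u in zip(*np.nonzero(l==i))],np.float32));print(st[i],inv(ray(d,*cc[i],.034)),b)
# dark-brown handle mask
m=cv2.inRange(h,(0,80,20),(14,200,125));m[:,:285]=0;m[:,360:]=0;m[240:]=0
n,l,st,cc=cv2.connectedComponentsWithStats(m)
for i in range(1,n):
    if st[i,4]>150:
        b=cv2.minAreaRect(np.array([ray(d,u,v,.034)[:2]*1e3 for v,u in zip(*np.nonzero(l==i))],np.float32));print('brown',st[i],[inv(p/1e3).tolist() for p in cv2.boxPoints(b)])
T=cam('top');h=cv2.cvtColor(T['color'],cv2.COLOR_RGB2HSV);m=(((h[...,0]<6)|(h[...,0]>174))&(h[...,1]>150)&(h[...,2]>90)).astype(np.uint8);m[:,:220]=0;m[:,300:]=0;m[:150]=0;m[230:]=0
y,x=np.nonzero(m);print('red',len(x),ray(T,x.mean(),y.mean(),.025).round(4) if len(x) else '')
E
```

```text
time_s: 24.63
position: [0.4441, -0.0876, -0.0299]
tool_rot: [[-0.064, 0.998, -0.0], [0.998, 0.064, 0.0], [0.0, -0.0, -1.0]]
ft_force: [-0.4, 0.6, -0.4]
grip_width: 0.0429
gripper_force: 0.0
time_s: 25.22
position: [0.4446, -0.0878, 0.0911]
tool_rot: [[-0.064, 0.998, 0.003], [0.998, 0.064, -0.001], [-0.002, 0.003, -1.0]]
ft_force: [0.0, -0.5, -0.6]
grip_width: 0.0427
gripper_force: 0.0
[308 184  25  34 832] [  4.  -14.4] ((443.9833679199219, -86.72557830810547), (21.176198959350586, 30.21279525756836), 3.659705400466919)
[244 190  26  34 816] [-1.8 41.2] ((389.1219177246094, -95.82305908203125), (21.60513687133789, 30.67180824279785), 3.0505387783050537)
brown [305  80  12 102 996] [[101.4, -2.2], [21.4, -1.9], [21.4, -10.7], [101.4, -11.1]]
brown [323  80  11 101 963] [[101.4, -16.5], [22.3, -16.7], [22.3, -25.3], [101.4, -25.0]]
red 67 [0.5157 0.2011 0.025 ]
```

The knife stands in the tray at (4,-14) mm with both scales flush, the clamp handle is open, and the robot is clear, so I'm handing in.

```bash
python3 -m handwheel '0 0 0 0 0 0 0.5;0 0 0 0 0 0 0.5;0 0 0 0 0 0 0.5' && python3 -c "
from rig import env
print(env.close_job())"
```

```text
time_s: 25.57
position: [0.4437, -0.0874, 0.0893]
tool_rot: [[-0.064, 0.998, -0.002], [0.998, 0.064, 0.001], [0.001, -0.002, -1.0]]
ft_force: [0.1, 0.3, -0.1]
grip_width: 0.0428
gripper_force: 0.0
the job is handed in; nothing more can be done
None
```

I pressed the scale home in the locked clamp, released the lever and stood the knife on its spine in the tray beside the finished one, then handed the job in at about 25.6 s; no verdict came back, but the last camera measurements show the knife standing within the tray, its scales flush and the clamp open.

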